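# Seat the brass ornaments on a granite plaque

### The arm

A 7-joint arm with a two-finger parallel gripper is mounted at the origin on the work surface. World frame = base frame: x ahead of the robot, y to its left, z up, the work surface at z = 0. Lengths are in m, angles in rad, forces in N, time in s.
With the tool pointing down it reaches from about 0.4 to 0.85 m from the base axis. Payload 10.4 kg.
Tool frame: the origin (TCP) lies at the very end of the fingers, on their centre line; the grasp point (between the pads) lies 19 mm behind it; z points along the fingers, y is the line along which they close (so a half turn about z gives the same grasp; the last joint's range is limited). The gripper opens to 85 mm and grips with 20 to 120 N. Pads are 22 mm wide; open, the fingers measure 114 mm over their backs; the gripper's body (76 mm by 85 mm) begins 54 mm behind the grasp point. The pads swing forward as they close: fully open they stand 13 mm farther back than shut.
Start: joints at [1.258, 0.332, -0.065, 1.46, 0.022, 1.35, -0.088], TCP at [0.179, -0.599, 0.231] pointing down, gripper open.
Joint ranges: [-2.6, 2.6], [-0.5, 2.12], [-1.47, 1.34], [0.16, 2.42], [-1.27, 4.41], [0.06, 2.06], [-2.6, 2.6]. Speed limits (rad/s): [2.22, 2.22, 2.79, 2.79, 3.14, 3.14, 3.14].

### API

Orientations are given as a unit quaternion [x, y, z, w].
In Python, from workcell import * gives the robot as it stands. The module is installed in compiled form; this text tells all that it offers.
- The arm moves only by the tool carry_out, never from a script. Its argument "motion" is a list of rows, each an object with "xyz": the shift along the tool's x, y, z in m, a list of three; "angular": the turn, a rotation vector about the tool's x, y, z in degrees, a list of three. A call has 1 to 12 rows; each row is the pose to reach, as a shift and turn from the pose commanded when the call began, along the tool's axes at that moment; what a row does not reach only later rows make up. A row lasts 1/10 s, in which the tool goes at most 50 mm and 8.59 degrees, less where a joint would pass 70% of its speed; a pose out of reach is approached as far as the arm can. A call with a gripper value outside its range is refused whole. "hand" is the opening, from 0 (shut) to 1 (fully open), set as the call begins (left out, the last holds). The fingers move at their own pace and stop on an object; "grip_force" is the grip in N (left out, the last holds). Time passes only in rows, so rows that repeat a pose let the fingers close. It gives the time, the measured TCP pose, the force, the opening and the grip force at its end, in the units of the state.
- get_obs(): the state, without advancing time (a new reading comes with each control period).
- camera(name): name is "side" or "top"; returns a dict with "img" (420x560x3 uint8, red, green, blue), "fx", "fy", "cx", "cy" (pixels), "k1" (the pictures are not rectified: a ray, as slopes to the right and down, at radius r is drawn at 1 + k1 r^2 times it, then the intrinsics apply), "extrinsics" (4x4, takes a point from camera to world coordinates). Camera axes: x right, y up, looking along -z (the intrinsics and any distortion apply to the point x, -y, -z); pixel columns grow to the right and rows downward; lengths in m; the calibration is good to about 2 mm. A picture is of the moment at which its call begins. There is no depth.
- hand_in(): hands the job in; it is judged then, once.
The state is a dict: "clock": time; "joint_pos": joint angles; "joint_velocities": joint speeds; "tau": joint torques, N m; "position": TCP position; "ee_rot": TCP orientation; "ft_force": force on the tool from outside, world axes, zero at the start; "torque": the same for the moment, N m; "grip_width": opening from 0.0 (shut) to 1.0 (fully open); "grasp_force": force on a finger pad.
Only numpy, scipy, OpenCV 4.12 (cv2) and the standard library are available. Lean on these libraries where they do the work, as an engineer would, in place of code of your own. Each camera call takes 0.05 s, during which the arm holds its last target. There are 200 camera calls.

### The job

Three brass ornaments stand proud on their pins in the black granite plaque. With the fingertips, gently press each one straight down until it sits fully home: first the round rosette, then the square boss, and last the long bar. Do not pull or lift any of them, leave the tin, wooden block, mallet and brush where they are, and finish clear of everything.

Things in the scene. Friction and masses are not known exactly. Their poses are not given: they have to be found in the camera images.
- plaque: Fixed plaque of black granite, 320 (x) x 480 (y) x 30 mm, lying flat on the table, with a thin brass border line and a mended crack. Origin at the centre of its underside, z up.
- rosette_seat: Fixed pin sockets and thin black rubber pad of the round rosette in the granite. Origin on the granite's upper face, centred under the ornament; z up. The rosette is of brass: a round plate 60 mm across and 5 mm thick, with a flat raised centre 28 mm across, 8 mm high in all.
- rosette (a joint): How far (m) the round rosette is pressed down on its pins. 0: underside 10 mm above the granite; 0.008: fully home on its 2 mm rubber pad, which yields about 1 mm per 12 N; home from 0.0065; starts at 0 to 0.002; negative: pulled up (to -0.006). Friction resists with 3 N plus 0.06 N per mm/s; it does not tilt and stays where left. Over 30 N would mark it.
- rosette_top (a point): Centre of the flat top of the round rosette ornament, moving with it: 18 mm above the granite's face at joint 0, 10 mm when home.
- square_seat: Fixed pin sockets and thin black rubber pad of the square boss in the granite. Origin on the granite's upper face, centred under the ornament; z up. The boss is of brass: a square plate of 52 x 52 mm, 5 mm thick, with a flat raised centre of 30 x 30 mm, 8 mm high in all; its sides lie along x and y.
- square (a joint): How far (m) the square boss is pressed down on its pins. 0: underside 10 mm above the granite; 0.008: fully home on its 2 mm rubber pad, which yields about 1 mm per 12 N; home from 0.0065; starts at 0 to 0.002; negative: pulled up (to -0.006). Friction resists with 3 N plus 0.06 N per mm/s; it does not tilt and stays where left. Over 30 N would mark it.
- square_top (a point): Centre of the flat top of the square boss ornament, moving with it: 18 mm above the granite's face at joint 0, 10 mm when home.
- bar_seat: Fixed pin sockets and thin black rubber pad of the long bar in the granite. Origin on the granite's upper face, centred under the ornament; z up. The bar is of brass: 104 mm long along y, with round ends, 24 mm wide along x, 8 mm thick, flat on top.
- bar (a joint): How far (m) the long bar is pressed down on its pins. 0: underside 10 mm above the granite; 0.008: fully home on its 2 mm rubber pad, which yields about 1 mm per 12 N; home from 0.0065; starts at 0 to 0.002; negative: pulled up (to -0.006). Friction resists with 3 N plus 0.06 N per mm/s; it does not tilt and stays where left. Over 30 N would mark it.
- bar_top (a point): Centre of the flat top of the long bar ornament, moving with it: 18 mm above the granite's face at joint 0, 10 mm when home.
- tin: Loose closed steel tin, dark with a pale lid, 54 mm across, 45 mm tall, standing on the plaque among the ornaments. Origin at the centre of its underside. Leave it.
- block: Loose wooden block, 70 x 50 x 30 mm, on the table beside the plaque. Origin at the centre of its underside. Leave it.
- mallet: Loose mallet with a black rubber head, lying on the table beside the plaque, its handle along x. Leave it.
- brush: Loose brush lying on the table beyond the plaque's far edge, its handle along x. Leave it.

How it is judged:
On the way, in this order (a step that is already met when the one before it is completed fails the run):
1. the round rosette is pressed fully home (value of joint rosette above 0.0065 m), for 0.2 s.
2. the square boss is pressed fully home (value of joint square above 0.0065 m), for 0.2 s.
3. the long bar is pressed fully home (value of joint bar above 0.0065 m), for 0.2 s.
At the end, for the whole second after the job is handed in: All three ornaments are home (each within 1.5 mm of its stop: joint above 0.0065 m); tin, block, mallet and brush within 10 mm of where they began (value of joint each of rosette, square, bar above 0.0065 m and distance of each of tin, block, mallet, brush from where it was at the start of the episode below 0.01 m); the robot touches nothing.
It fails at once if an ornament is struck or pressed with more than 30 N (contact force between any of rosette_seat, square_seat, bar_seat and anything else above 30 N).
It fails at once if an ornament is pulled up more than 3 mm past its proud position (value of joint any of rosette, square, bar below -0.003 m).
It fails at once if the tin, block, mallet or brush is moved by more than 10 mm (distance of any of tin, block, mallet, brush from where it was at the start of the episode above 0.01 m).
It also fails if it takes over 51 s, if anything falls off the work surface, if the arm or the gripper's body presses on something with over 40 N, if the wrist force passes 120 N, or if a joint passes its speed limit or range.

## Working session

There is one attempt and no reset: what is moved stays moved. The work goes in short steps, Python scripts to look and compute and a tool call to move; the robot and the scene stay as the last step left them, time stands still between calls to the robot, and variables do not carry over. Pictures are saved under pics/ and viewed, at most 10 in all, crops included, and the job is handed in when it is done.

Besides the shell and the picture viewer there is one more tool, called after "Request:" as name(argument=value, ...), one argument or row to a line, values as JSON. carry_out: Moves the arm, as the interface text tells. Its arguments: {"type":"object","properties":{"motion":{"type":"array"},"hand":{"type":"number"},"grip_force":{"type":"number"}},"required":["motion"]}

```bash
mkdir -p pics; python3 - <<'E'
from workcell import *
import cv2,numpy as np
o=get_obs(); print({k:np.round(v,3) for k,v in o.items()})
for n in("side","top"):
    c=camera(n); cv2.imwrite(f"pics/{n}0.png",c["img"][:,:,::-1]); print(n,c["fx"],c["fy"],c["cx"],c["cy"],c["k1"]); print(np.round(c["extrinsics"],3))
E
```

```text
{'clock': np.float64(0.0), 'joint_pos': array([ 1.258,  0.333, -0.065,  1.461,  0.022,  1.35 , -0.088]), 'joint_velocities': array([ 0.   ,  0.001, -0.001,  0.   ,  0.   ,  0.   , -0.   ]), 'tau': array([-0.0000e+00, -6.2544e+01,  4.9000e-02, -3.9160e+01,  1.6000e-02,
        1.0000e-02, -0.0000e+00]), 'position': array([ 0.178, -0.599,  0.231]), 'ee_rot': array([ 0.99 ,  0.144, -0.   , -0.001]), 'ft_force': array([-0.294,  0.11 ,  0.064]), 'torque': array([-0.006, -0.01 , -0.004]), 'grasp_force': np.float64(0.0), 'grip_width': np.float64(1.002)}
side 413.24974464390806 413.24974464390806 283.6077054709031 210.98086653299472 -0.01411094231448094
[[ 0.747  0.514 -0.421  0.272]
 [-0.664  0.564 -0.491 -0.434]
 [-0.015  0.647  0.762  0.769]
 [ 0.     0.     0.     1.   ]]
top 535.8604612390616 535.8604612390616 288.72571450169556 199.2938474014024 -0.11888438532146345
[[-0.029  0.987 -0.157  0.382]
 [-1.    -0.03  -0.002  0.029]
 [-0.006  0.157  0.988  1.548]
 [ 0.     0.     0.     1.   ]]
```

View pics/top0.png

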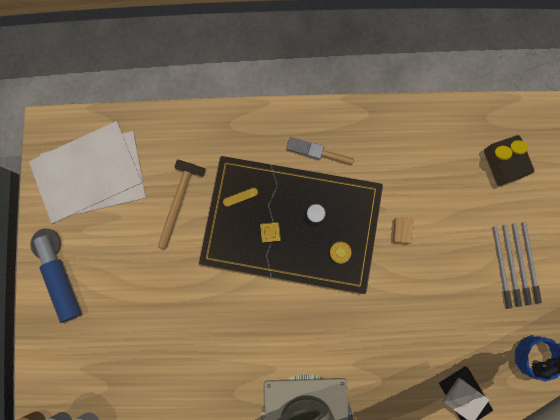

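View pics/side0.png

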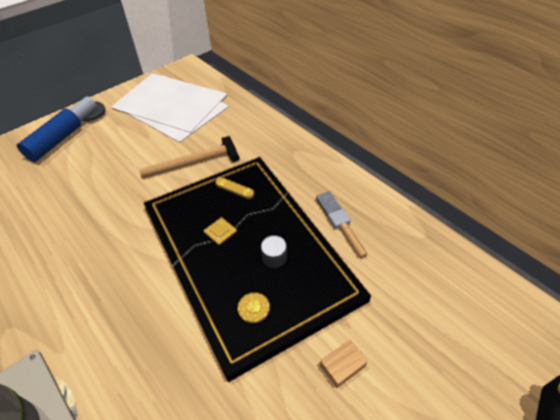

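The top view shows the rosette at (341,252), square at (270,232), bar at (240,197), tin at (316,213), and block at (403,230). The side view shows the rosette at (254,307), square at (220,231), bar at (235,187), and tin at (274,250). I'll segment the brass pieces and triangulate them.

```bash
cat > h.py <<'E'
from workcell import *
import cv2,numpy as np
def rays(c,uv):
    K=np.array([[c["fx"],0,c["cx"]],[0,c["fy"],c["cy"]],[0,0,1]])
    p=cv2.undistortPoints(np.float64(uv).reshape(-1,1,2),K,np.array([c["k1"],0,0,0.])).reshape(-1,2)
    d=np.c_[p[:,0],-p[:,1],-np.ones(len(p))]@c["extrinsics"][:3,:3].T
    return c["extrinsics"][:3,3],d
def plane(c,uv,z):
    o,d=rays(c,uv); return o+d*((z-o[2])/d[:,2])[:,None]
def tri(c1,u1,c2,u2):
    A=[];b=[]
    for c,u in((c1,u1),(c2,u2)):
        o,d=rays(c,u); d=d[0]/np.linalg.norm(d[0]); P=np.eye(3)-np.outer(d,d); A.append(P);b.append(P@o)
    return np.linalg.lstsq(np.vstack(A),np.hstack(b),rcond=None)[0]
def blob(c,uv,r=22,white=False):
    h=cv2.cvtColor(c["img"],cv2.COLOR_RGB2HSV)
    m=cv2.inRange(h,(0,0,120),(180,60,255)) if white else cv2.inRange(h,(15,110,60),(35,255,255))
    m=cv2.morphologyEx(m,cv2.MORPH_OPEN,np.ones((3,3),np.uint8))
    w=np.zeros_like(m);cv2.circle(w,uv,r,255,-1);m&=w
    cs,_=cv2.findContours(m,cv2.RETR_EXTERNAL,cv2.CHAIN_APPROX_NONE)
    return cv2.convexHull(max(cs,key=cv2.contourArea)).reshape(-1,2).astype(np.float32)
def cen(p):
    m=cv2.moments(p); return m["m10"]/m["m00"],m["m01"]/m["m00"]
T=dict(rosette=(341,252),square=(270,232),bar=(240,197),tin=(316,213)); S=dict(rosette=(254,307),square=(220,231),bar=(235,187),tin=(274,246))
E
python3 - <<'E'
from h import *
t,s=camera("top"),camera("side")
for n in T:
    w=n=="tin"; a,b=blob(t,T[n],20,w),blob(s,S[n],24,w)
    z=.075 if w else .045
    print(n,cen(a),cen(b),"tri",np.round(tri(t,cen(a),s,cen(b)),4))
    for c,q in((t,a),(s,b)):
        W=plane(c,q,z)[:,:2].astype(np.float32); r=cv2.minAreaRect(W*1000)
        print("   plane",np.round(plane(c,[cen(q)],z)[0],4),"rect mm",np.round(r[1],1),round(r[2],1), np.round(cv2.boxPoints(r)).tolist())
g=cv2.inRange(cv2.cvtColor(t["img"],cv2.COLOR_RGB2HSV),(0,0,0),(180,255,45))
cs,_=cv2.findContours(g[120:320,180:400],cv2.RETR_EXTERNAL,cv2.CHAIN_APPROX_NONE)
q=max(cs,key=cv2.contourArea).reshape(-1,2)+[180,120]
print(cv2.minAreaRect((plane(t,q,.03)[:,:2]*1000).astype(np.float32)))
im=np.hstack([cv2.resize(t["img"][180:280,200:360],None,fx=2.5,fy=2.5,interpolation=cv2.INTER_CUBIC),cv2.resize(s["img"][170:330,200:320],(300,250)[:2],interpolation=cv2.INTER_CUBIC)])
cv2.imwrite("pics/crop.png",im[:,:,::-1])
E
```

```text
rosette (340.41299510458384, 252.0373831775701) (253.1451578724306, 307.0381436745073) tri [ 0.4675 -0.1092  0.0446]
   plane [ 0.4673 -0.1091  0.045 ] rect mm [58.9 61.7] 87.7 [[435.0, -138.0], [497.0, -140.0], [499.0, -81.0], [438.0, -79.0]]
   plane [ 0.4675 -0.1095  0.045 ] rect mm [63.8 61.9] 49.7 [[424.0, -113.0], [471.0, -153.0], [512.0, -104.0], [465.0, -64.0]]
square (269.89493258949324, 231.80753138075315) (219.9002574002574, 230.28120978120975) tri [0.5306 0.0868 0.0431]
   plane [0.5302 0.0868 0.045 ] rect mm [54.3 54.4] 4.1 [[501.0, 112.0], [505.0, 58.0], [559.0, 61.0], [556.0, 116.0]]
   plane [0.5301 0.0854 0.045 ] rect mm [58.  58.7] 4.7 [[499.0, 113.0], [504.0, 54.0], [562.0, 59.0], [557.0, 118.0]]
bar (239.97756911841418, 196.52947313510694) (233.97246963562753, 183.9541160593792) tri [0.6322 0.168  0.0577]
   plane [0.6334 0.1696 0.045 ] rect mm [ 26.9 105.5] 19.4 [[603.0, 215.0], [638.0, 115.0], [664.0, 124.0], [629.0, 224.0]]
   plane [0.6397 0.1784 0.045 ] rect mm [110.4  65.8] 83.3 [[594.0, 121.0], [659.0, 113.0], [672.0, 223.0], [607.0, 231.0]]
tin (315.6163663663663, 212.87087087087085) (273.1717428087986, 245.8142978003384) tri [ 0.5766 -0.0425  0.0746]
   plane [ 0.5761 -0.0423  0.075 ] rect mm [47.2 44.7] 88.2 [[553.0, -65.0], [597.0, -66.0], [599.0, -19.0], [554.0, -18.0]]
   plane [ 0.5769 -0.0429  0.075 ] rect mm [50.4 49.7] 47.8 [[541.0, -45.0], [578.0, -78.0], [612.0, -41.0], [575.0, -7.0]]
((555.1956787109375, 25.75335693359375), (430.5331115722656, 272.55169677734375), 78.17974853515625)
```

View pics/crop.png

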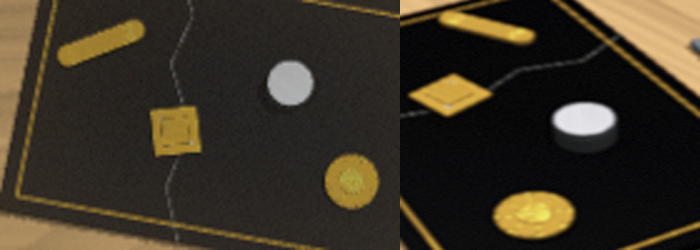

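The heights and sizes all match the given dimensions: rosette z 0.045, 59–62 mm across; square 54 mm; bar 27 x 105 mm. The bar's side blob picked up border pixels, so I'm using the top-view plane fix for it. Next I'll work out the shift to above the rosette.

```bash
cat > g.py <<'E'
import sys
from h import *
from scipy.spatial.transform import Rotation as R
o=get_obs(); r=R.from_quat(o["ee_rot"])
print("t",o["clock"],"pos",np.round(o["position"],4),"f",np.round(o["ft_force"],2),"shift",np.round(r.inv().apply(np.array(eval(sys.argv[1]))-o["position"]),4))
E
python3 g.py [.4675,-.109,.1]
```

```text
t 0.2 pos [ 0.1785 -0.5987  0.2308] f [-0.3   0.56 -0.44] shift [ 0.4169 -0.3866  0.1312]
```

Request:
carry_out(
  motion=[
    {"xyz": [0.01,-0.009,0],"angular": [0,0,0]},
    {"xyz": [0.03,-0.028,0],"angular": [0,0,0]},
    {"xyz": [0.055,-0.051,0],"angular": [0,0,0]},
    {"xyz": [0.08,-0.074,0],"angular": [0,0,0]},
    {"xyz": [0.105,-0.097,0],"angular": [0,0,0]},
    {"xyz": [0.13,-0.12,0],"angular": [0,0,0]},
    {"xyz": [0.155,-0.144,0],"angular": [0,0,0]},
    {"xyz": [0.18,-0.167,0],"angular": [0,0,0]},
    {"xyz": [0.205,-0.19,0],"angular": [0,0,0]},
    {"xyz": [0.23,-0.213,0],"angular": [0,0,0]},
    {"xyz": [0.245,-0.227,0],"angular": [0,0,0]},
    {"xyz": [0.25,-0.232,0],"angular": [0,0,0]},
  ],
  hand=0,
  grip_force=20,
)

```text
clock: 1.4
position: [0.3532, -0.3024, 0.2315]
ee_rot: [0.989, 0.146, 0.0, 0.0]
ft_force: [0.2, -0.4, -0.4]
grip_width: 0.001
grasp_force: 0.0
```

Request:
carry_out(
  motion=[
    {"xyz": [0.01,-0.009,0],"angular": [0,0,0]},
    {"xyz": [0.03,-0.028,0],"angular": [0,0,0]},
    {"xyz": [0.055,-0.051,0],"angular": [0,0,0]},
    {"xyz": [0.08,-0.074,0],"angular": [0,0,0]},
    {"xyz": [0.105,-0.097,0.01],"angular": [0,0,0]},
    {"xyz": [0.13,-0.12,0.03],"angular": [0,0,0]},
    {"xyz": [0.15,-0.139,0.05],"angular": [0,0,0]},
    {"xyz": [0.16,-0.148,0.07],"angular": [0,0,0]},
    {"xyz": [0.167,-0.155,0.09],"angular": [0,0,0]},
    {"xyz": [0.167,-0.155,0.11],"angular": [0,0,0]},
    {"xyz": [0.167,-0.155,0.12],"angular": [0,0,0]},
    {"xyz": [0.167,-0.155,0.12],"angular": [0,0,0]},
  ],
)

```text
clock: 2.6
position: [0.4666, -0.1093, 0.1101]
ee_rot: [0.99, 0.144, -0.001, -0.0]
ft_force: [-0.5, -0.1, -0.8]
grip_width: -0.005
grasp_force: 0.0
```

```bash
python3 g.py [.4675,-.109,.06]; python3 -c "
from h import *
for n,(a,b,c,d) in dict(side=(190,340,180,320),top=(180,330,250,430)).items():
    i=camera(n)['img'][a:b,c:d,::-1]; cv2.imwrite(f'pics/a_{n}.png',cv2.resize(i,None,fx=3,fy=3))"
```

```text
t 2.6 pos [ 0.4666 -0.1093  0.1101] f [-0.49 -0.13 -0.77] shift [0.001  0.0001 0.0501]
```

View pics/a_side.png

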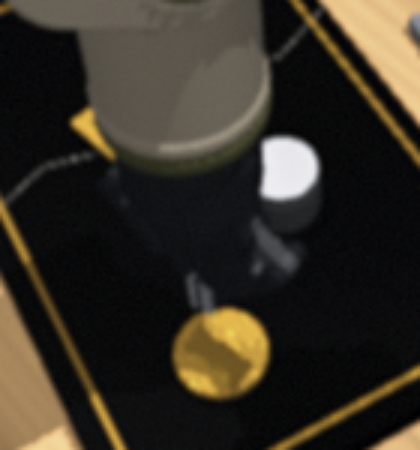

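The crop shows the shut fingers directly above the rosette, which is at (221,352), clear of the tin. Descending to about 10 mm above it, then slower.

Request:
carry_out(
  motion=[
    {"xyz": [0.001,0,0.01],"angular": [0,0,0]},
    {"xyz": [0.001,0,0.025],"angular": [0,0,0]},
    {"xyz": [0.001,0,0.04],"angular": [0,0,0]},
    {"xyz": [0.001,0,0.05],"angular": [0,0,0]},
    {"xyz": [0.001,0,0.055],"angular": [0,0,0]},
    {"xyz": [0.001,0,0.057],"angular": [0,0,0]},
    {"xyz": [0.001,0,0.058],"angular": [0,0,0]},
  ],
)

```text
clock: 3.4
position: [0.4689, -0.1087, 0.0536]
ee_rot: [0.99, 0.144, 0.0, 0.0]
ft_force: [-0.1, 0.6, 0.7]
grip_width: -0.002
grasp_force: 0.0
```

Request:
carry_out(
  motion=[
    {"xyz": [0,0,0.001],"angular": [0,0,0]},
    {"xyz": [0,0,0.002],"angular": [0,0,0]},
    {"xyz": [0,0,0.003],"angular": [0,0,0]},
    {"xyz": [0,0,0.004],"angular": [0,0,0]},
    {"xyz": [0,0,0.005],"angular": [0,0,0]},
    {"xyz": [0,0,0.006],"angular": [0,0,0]},
    {"xyz": [0,0,0.006],"angular": [0,0,0]},
  ],
)

```text
clock: 4.1
position: [0.4686, -0.1087, 0.0473]
ee_rot: [0.99, 0.144, 0.0, 0.0]
ft_force: [-0.6, -0.8, 1.0]
grip_width: -0.004
grasp_force: 0.6
```

Request:
carry_out(
  motion=[
    {"xyz": [0,0,0.001],"angular": [0,0,0]},
    {"xyz": [0,0,0.002],"angular": [0,0,0]},
    {"xyz": [0,0,0.003],"angular": [0,0,0]},
    {"xyz": [0,0,0.004],"angular": [0,0,0]},
    {"xyz": [0,0,0.004],"angular": [0,0,0]},
  ],
)

```text
clock: 4.6
position: [0.4686, -0.1087, 0.0432]
ee_rot: [0.99, 0.144, 0.0, 0.0]
ft_force: [-0.5, -0.1, 1.4]
grip_width: 0.001
grasp_force: 0.8
```

Request:
carry_out(
  motion=[
    {"xyz": [0,0,0.0005],"angular": [0,0,0]},
    {"xyz": [0,0,0.001],"angular": [0,0,0]},
    {"xyz": [0,0,0.0015],"angular": [0,0,0]},
    {"xyz": [0,0,0.002],"angular": [0,0,0]},
    {"xyz": [0,0,0.002],"angular": [0,0,0]},
  ],
)

```text
clock: 5.1
position: [0.4686, -0.1087, 0.0413]
ee_rot: [0.99, 0.144, 0.0, 0.0]
ft_force: [-0.5, -0.5, 1.9]
grip_width: 0.0
grasp_force: 0.9
```

Request:
carry_out(
  motion=[
    {"xyz": [0,0,0.0005],"angular": [0,0,0]},
    {"xyz": [0,0,0.001],"angular": [0,0,0]},
    {"xyz": [0,0,0.001],"angular": [0,0,0]},
  ],
)

```text
clock: 5.4
position: [0.4686, -0.1087, 0.0403]
ee_rot: [0.99, 0.144, 0.0, 0.0]
ft_force: [0.2, -0.8, 1.6]
grip_width: 0.005
grasp_force: 0.9
```

Request:
carry_out(
  motion=[
    {"xyz": [0,0,0.0005],"angular": [0,0,0]},
    {"xyz": [0,0,0.0005],"angular": [0,0,0]},
  ],
)

```text
clock: 5.6
position: [0.4686, -0.1087, 0.0398]
ee_rot: [0.99, 0.144, 0.0, 0.0]
ft_force: [0.3, -0.2, 2.9]
grip_width: -0.001
grasp_force: 1.4
```

Request:
carry_out(
  motion=[
    {"xyz": [0,0,0.0005],"angular": [0,0,0]},
    {"xyz": [0,0,0.0005],"angular": [0,0,0]},
  ],
)

```text
clock: 5.8
position: [0.4687, -0.1087, 0.0395]
ee_rot: [0.99, 0.144, 0.0, 0.0]
ft_force: [-1.6, -0.6, 6.3]
grip_width: 0.002
grasp_force: 3.1
```

Request:
carry_out(
  motion=[
    {"xyz": [0,0,0.0004],"angular": [0,0,0]},
    {"xyz": [0,0,0.0004],"angular": [0,0,0]},
    {"xyz": [0,0,0.0004],"angular": [0,0,0]},
    {"xyz": [0,0,0.0004],"angular": [0,0,0]},
  ],
)

```text
clock: 6.2
position: [0.4687, -0.1087, 0.0393]
ee_rot: [0.99, 0.144, 0.0, 0.0]
ft_force: [-3.1, 0.8, 8.7]
grip_width: 0.001
grasp_force: 4.2
```

Request:
carry_out(
  motion=[
    {"xyz": [0,0,-0.001],"angular": [0,0,0]},
    {"xyz": [0,0,-0.005],"angular": [0,0,0]},
    {"xyz": [0,0,-0.02],"angular": [0,0,0]},
    {"xyz": [0,0,-0.045],"angular": [0,0,0]},
    {"xyz": [0,0,-0.07],"angular": [0,0,0]},
    {"xyz": [0,0,-0.07],"angular": [0,0,0]},
  ],
)

```text
clock: 6.8
position: [0.4704, -0.1089, 0.1119]
ee_rot: [0.99, 0.144, 0.002, 0.001]
ft_force: [-0.0, -0.2, -0.5]
grip_width: -0.002
grasp_force: 0.0
```

```bash
python3 g.py [.5305,.0865,.0535]
```

```text
t 6.8 pos [ 0.4704 -0.1089  0.1119] f [-0.01 -0.24 -0.54] shift [ 0.1132 -0.1702  0.0584]
```

Request:
carry_out(
  motion=[
    {"xyz": [0.005,-0.008,0],"angular": [0,0,0]},
    {"xyz": [0.02,-0.03,0],"angular": [0,0,0]},
    {"xyz": [0.04,-0.06,0],"angular": [0,0,0]},
    {"xyz": [0.06,-0.09,0],"angular": [0,0,0]},
    {"xyz": [0.08,-0.12,0],"angular": [0,0,0]},
    {"xyz": [0.1,-0.15,0],"angular": [0,0,0]},
    {"xyz": [0.111,-0.166,0],"angular": [0,0,0]},
    {"xyz": [0.1145,-0.17,0.005],"angular": [0,0,0]},
    {"xyz": [0.1145,-0.17,0.02],"angular": [0,0,0]},
    {"xyz": [0.1145,-0.17,0.035],"angular": [0,0,0]},
    {"xyz": [0.1145,-0.17,0.045],"angular": [0,0,0]},
    {"xyz": [0.1145,-0.17,0.05],"angular": [0,0,0]},
  ],
)

```text
clock: 8.0
position: [0.5287, 0.0857, 0.057]
ee_rot: [0.99, 0.144, -0.001, 0.0]
ft_force: [-0.8, -0.6, -0.3]
grip_width: -0.005
grasp_force: 0.0
```

```bash
python3 - <<'E'
from h import *
im=[cv2.resize(camera(n)["img"][a:b,c:d],(400,400)) for n,(a,b,c,d) in dict(side=(160,330,170,340),top=(170,290,230,350)).items()]
cv2.imwrite("pics/b.png",np.hstack(im)[:,:,::-1])
E
python3 g.py [.5305,.0865,.054]
```

```text
t 8.1 pos [0.5291 0.0862 0.0579] f [-0.18  0.38  0.24] shift [0.0014 0.0001 0.0039]
```

View pics/b.png

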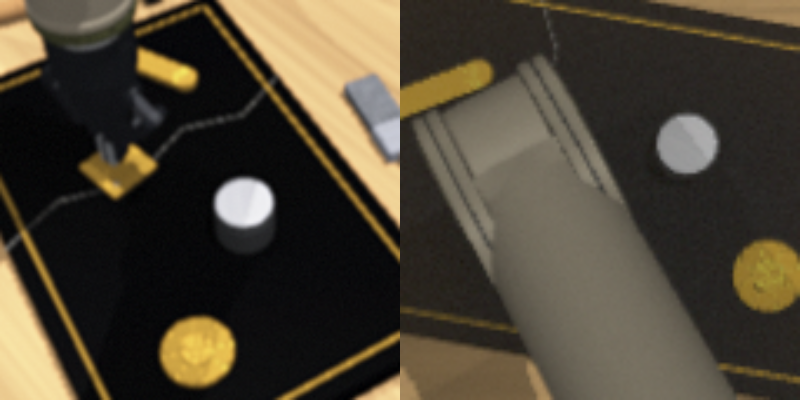

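The fingers are over the boss at left (115,160). The tin, at right (687,143), is undisturbed. Order matters, so I'll check the rosette's height before pressing on.

```bash
python3 - <<'E'
from h import *
t,s=camera("top"),camera("side"); n="rosette"
print(tri(t,cen(blob(t,T[n],20)),s,cen(blob(s,S[n],24))).round(4))
E
```

```text
[ 0.4676 -0.1091  0.036 ]
```

Request:
carry_out(
  motion=[
    {"xyz": [0.001,0,0.001],"angular": [0,0,0]},
    {"xyz": [0.001,0,0.003],"angular": [0,0,0]},
    {"xyz": [0.001,0,0.004],"angular": [0,0,0]},
    {"xyz": [0.001,0,0.005],"angular": [0,0,0]},
    {"xyz": [0.001,0,0.006],"angular": [0,0,0]},
    {"xyz": [0.001,0,0.006],"angular": [0,0,0]},
  ],
)

```text
clock: 8.8
position: [0.5306, 0.0873, 0.0528]
ee_rot: [0.99, 0.144, -0.0, 0.0]
ft_force: [-0.2, 0.1, 0.1]
grip_width: 0.001
grasp_force: 0.0
```

The rosette has dropped about 8.6 mm (0.0446 to 0.036), so it is home. Now pressing the square.

Request:
carry_out(
  motion=[
    {"xyz": [0,0,0.001],"angular": [0,0,0]},
    {"xyz": [0,0,0.002],"angular": [0,0,0]},
    {"xyz": [0,0,0.003],"angular": [0,0,0]},
    {"xyz": [0,0,0.004],"angular": [0,0,0]},
    {"xyz": [0,0,0.005],"angular": [0,0,0]},
    {"xyz": [0,0,0.006],"angular": [0,0,0]},
    {"xyz": [0,0,0.007],"angular": [0,0,0]},
    {"xyz": [0,0,0.007],"angular": [0,0,0]},
  ],
)

```text
clock: 9.6
position: [0.5307, 0.0873, 0.0459]
ee_rot: [0.99, 0.144, 0.0, 0.0]
ft_force: [-0.7, -0.4, 0.9]
grip_width: 0.001
grasp_force: 0.7
```

Request:
carry_out(
  motion=[
    {"xyz": [0,0,0.001],"angular": [0,0,0]},
    {"xyz": [0,0,0.002],"angular": [0,0,0]},
    {"xyz": [0,0,0.003],"angular": [0,0,0]},
    {"xyz": [0,0,0.0035],"angular": [0,0,0]},
    {"xyz": [0,0,0.004],"angular": [0,0,0]},
    {"xyz": [0,0,0.004],"angular": [0,0,0]},
  ],
)

```text
clock: 10.2
position: [0.5307, 0.0873, 0.0418]
ee_rot: [0.99, 0.144, 0.0, 0.0]
ft_force: [-1.7, -0.0, 1.0]
grip_width: 0.0
grasp_force: 0.9
```

Request:
carry_out(
  motion=[
    {"xyz": [0,0,0.0005],"angular": [0,0,0]},
    {"xyz": [0,0,0.001],"angular": [0,0,0]},
    {"xyz": [0,0,0.001],"angular": [0,0,0]},
  ],
)

```text
clock: 10.5
position: [0.5307, 0.0873, 0.0408]
ee_rot: [0.99, 0.144, 0.0, 0.0]
ft_force: [-0.2, 1.0, 2.6]
grip_width: 0.0
grasp_force: 1.0
```

Request:
carry_out(
  motion=[
    {"xyz": [0,0,0.0005],"angular": [0,0,0]},
    {"xyz": [0,0,0.0005],"angular": [0,0,0]},
  ],
)

```text
clock: 10.7
position: [0.5307, 0.0873, 0.0404]
ee_rot: [0.99, 0.144, 0.0, 0.0]
ft_force: [-0.8, -0.1, 1.8]
grip_width: -0.001
grasp_force: 1.0
```

Request:
carry_out(
  motion=[
    {"xyz": [0,0,0.0005],"angular": [0,0,0]},
    {"xyz": [0,0,0.0005],"angular": [0,0,0]},
  ],
)

```text
clock: 10.9
position: [0.5307, 0.0873, 0.0399]
ee_rot: [0.99, 0.144, 0.0, 0.0]
ft_force: [-1.7, 1.1, 2.7]
grip_width: 0.003
grasp_force: 1.3
```

Request:
carry_out(
  motion=[
    {"xyz": [0,0,0.0005],"angular": [0,0,0]},
    {"xyz": [0,0,0.0005],"angular": [0,0,0]},
  ],
)

```text
clock: 11.1
position: [0.5308, 0.0873, 0.0396]
ee_rot: [0.99, 0.144, 0.0, 0.0]
ft_force: [-2.5, -0.5, 6.1]
grip_width: -0.004
grasp_force: 2.8
```

Request:
carry_out(
  motion=[
    {"xyz": [0,0,0.0003],"angular": [0,0,0]},
    {"xyz": [0,0,0.0003],"angular": [0,0,0]},
    {"xyz": [0,0,0.0003],"angular": [0,0,0]},
  ],
)

```text
clock: 11.4
position: [0.5308, 0.0873, 0.0394]
ee_rot: [0.99, 0.144, 0.0, 0.0]
ft_force: [-3.3, -0.3, 7.2]
grip_width: 0.004
grasp_force: 3.6
```

Request:
carry_out(
  motion=[
    {"xyz": [0,0,-0.001],"angular": [0,0,0]},
    {"xyz": [0,0,-0.005],"angular": [0,0,0]},
    {"xyz": [0,0,-0.02],"angular": [0,0,0]},
    {"xyz": [0,0,-0.04],"angular": [0,0,0]},
    {"xyz": [0.01,-0.004,-0.05],"angular": [0,0,0]},
    {"xyz": [0.04,-0.016,-0.05],"angular": [0,0,0]},
    {"xyz": [0.07,-0.028,-0.05],"angular": [0,0,0]},
    {"xyz": [0.1,-0.04,-0.05],"angular": [0,0,0]},
    {"xyz": [0.117,-0.047,-0.045],"angular": [0,0,0]},
    {"xyz": [0.1215,-0.049,-0.03],"angular": [0,0,0]},
    {"xyz": [0.1215,-0.049,-0.018],"angular": [0,0,0]},
    {"xyz": [0.1215,-0.049,-0.018],"angular": [0,0,0]},
  ],
)

```text
clock: 12.6
position: [0.6313, 0.1675, 0.0547]
ee_rot: [0.99, 0.144, -0.002, 0.001]
ft_force: [0.8, -0.5, -0.4]
grip_width: 0.001
grasp_force: 0.0
```

```bash
python3 - <<'E'
from h import *
s=camera("side");t=camera("top")
im=[cv2.resize(s["img"][140:310,150:320],(400,400)),cv2.resize(t["img"][150:270,200:320],(400,400))]
cv2.imwrite("pics/c.png",np.hstack(im)[:,:,::-1])
q=blob(s,S["square"],24);print(cen(q),"was 219.90,230.28")
E
python3 g.py [.6335,.169,.054]
```

```text
(220.12, 232.18761904761905) was 219.90,230.28
t 12.7 pos [0.6325 0.1678 0.0569] f [0.98 0.58 0.71] shift [ 0.0013 -0.0008  0.0029]
```

View pics/c.png

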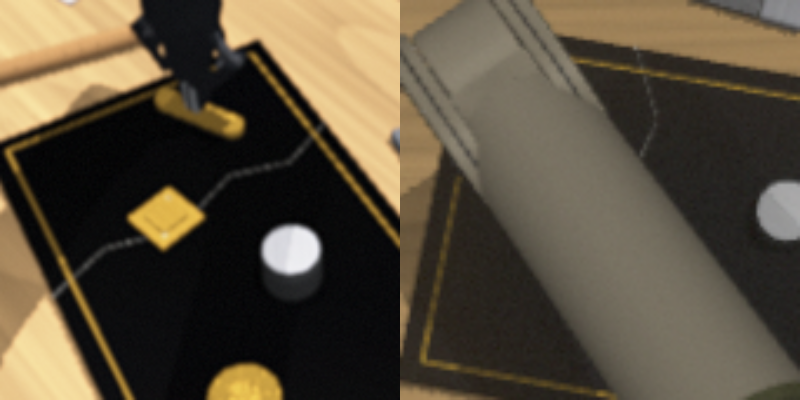

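The fingers are over the middle of the bar at left (197,108). The square has dropped 1.9 px in the side view, which is about what an 8 mm drop should give. Pressing the bar.

Request:
carry_out(
  motion=[
    {"xyz": [0,0,0.001],"angular": [0,0,0]},
    {"xyz": [0,0,0.002],"angular": [0,0,0]},
    {"xyz": [0,0,0.003],"angular": [0,0,0]},
    {"xyz": [0,0,0.004],"angular": [0,0,0]},
    {"xyz": [0,0,0.005],"angular": [0,0,0]},
    {"xyz": [0,0,0.006],"angular": [0,0,0]},
    {"xyz": [0,0,0.007],"angular": [0,0,0]},
    {"xyz": [0,0,0.008],"angular": [0,0,0]},
    {"xyz": [0,0,0.009],"angular": [0,0,0]},
    {"xyz": [0,0,0.01],"angular": [0,0,0]},
    {"xyz": [0,0,0.01],"angular": [0,0,0]},
  ],
)

```text
clock: 13.8
position: [0.6331, 0.1689, 0.0469]
ee_rot: [0.99, 0.144, -0.0, 0.0]
ft_force: [0.1, 0.3, 0.1]
grip_width: -0.003
grasp_force: 0.0
```

Request:
carry_out(
  motion=[
    {"xyz": [0,0,0.001],"angular": [0,0,0]},
    {"xyz": [0,0,0.002],"angular": [0,0,0]},
    {"xyz": [0,0,0.003],"angular": [0,0,0]},
    {"xyz": [0,0,0.003],"angular": [0,0,0]},
  ],
)

```text
clock: 14.2
position: [0.6332, 0.169, 0.0441]
ee_rot: [0.99, 0.144, 0.0, 0.0]
ft_force: [-0.5, 0.2, 1.7]
grip_width: -0.002
grasp_force: 1.0
```

Request:
carry_out(
  motion=[
    {"xyz": [0,0,0.001],"angular": [0,0,0]},
    {"xyz": [0,0,0.002],"angular": [0,0,0]},
    {"xyz": [0,0,0.003],"angular": [0,0,0]},
    {"xyz": [0,0,0.003],"angular": [0,0,0]},
  ],
)

```text
clock: 14.6
position: [0.6332, 0.169, 0.041]
ee_rot: [0.99, 0.144, 0.0, -0.0]
ft_force: [0.9, 0.5, 1.7]
grip_width: -0.0
grasp_force: 0.8
```

Request:
carry_out(
  motion=[
    {"xyz": [0,0,0.0005],"angular": [0,0,0]},
    {"xyz": [0,0,0.001],"angular": [0,0,0]},
    {"xyz": [0,0,0.001],"angular": [0,0,0]},
  ],
)

```text
clock: 14.9
position: [0.6332, 0.169, 0.0401]
ee_rot: [0.99, 0.144, 0.0, -0.0]
ft_force: [0.7, -0.1, 0.7]
grip_width: 0.0
grasp_force: 0.9
```

Request:
carry_out(
  motion=[
    {"xyz": [0,0,0.0005],"angular": [0,0,0]},
    {"xyz": [0,0,0.0005],"angular": [0,0,0]},
  ],
)

```text
clock: 15.1
position: [0.6332, 0.169, 0.0398]
ee_rot: [0.99, 0.144, 0.0, 0.0]
ft_force: [-0.4, -0.4, 4.4]
grip_width: 0.005
grasp_force: 2.1
```

Request:
carry_out(
  motion=[
    {"xyz": [0,0,0.0005],"angular": [0,0,0]},
    {"xyz": [0,0,0.0005],"angular": [0,0,0]},
    {"xyz": [0,0,0.0005],"angular": [0,0,0]},
  ],
)

```text
clock: 15.4
position: [0.6332, 0.169, 0.0395]
ee_rot: [0.99, 0.144, 0.0, 0.0]
ft_force: [-1.9, -0.0, 6.6]
grip_width: 0.005
grasp_force: 3.4
```

Request:
carry_out(
  motion=[
    {"xyz": [0,0,-0.001],"angular": [0,0,0]},
    {"xyz": [0,0,-0.005],"angular": [0,0,0]},
    {"xyz": [0,0,-0.02],"angular": [0,0,0]},
    {"xyz": [0,0,-0.045],"angular": [0,0,0]},
    {"xyz": [0,0,-0.075],"angular": [0,0,0]},
    {"xyz": [0,0,-0.105],"angular": [0,0,0]},
    {"xyz": [0,0,-0.135],"angular": [0,0,0]},
    {"xyz": [0,0,-0.155],"angular": [0,0,0]},
    {"xyz": [0,0,-0.16],"angular": [0,0,0]},
    {"xyz": [0,0,-0.16],"angular": [0,0,0]},
  ],
)

```text
clock: 16.4
position: [0.6333, 0.169, 0.1999]
ee_rot: [0.99, 0.144, 0.001, 0.0]
ft_force: [0.4, -0.5, -0.4]
grip_width: -0.002
grasp_force: 0.0
```

```bash
python3 - <<'E'
from h import *
s=camera("side"); t=camera("top")
for n in("rosette","square","tin"): print(n,cen(blob(s,S[n],24,n=="tin")))
print("tin top",cen(blob(t,T["tin"],20,True)))
cv2.imwrite("pics/d.png",s["img"][:,:,::-1])
E
python3 g.py [0,0,0]
```

```text
rosette (253.52732418898321, 309.00021772262136)
square (220.24339136041263, 232.19342359767893)
tin (273.3837209302326, 245.85529715762274)
tin top (315.6500377928949, 212.87528344671202)
t 16.5 pos [0.6326 0.1687 0.1979] f [ 0.71  0.28 -0.8 ] shift [-0.6541 -0.0192  0.199 ]
```

View pics/d.png

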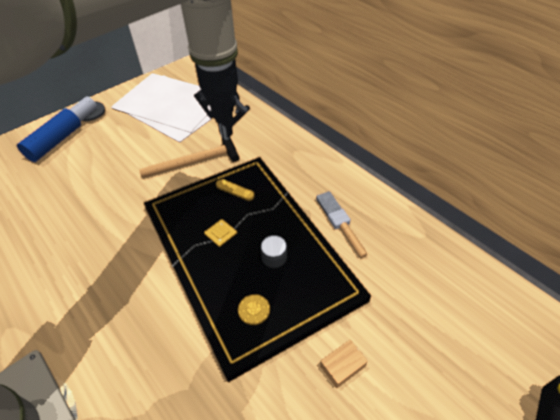

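The arm is clear at z 0.2 above the plaque. The rosette at (254,309), square at (220,232) and bar at (235,189) all sit about 2 px lower than at the start, and the tin, block, mallet and brush are unmoved.

```bash
python3 -c "
from workcell import *
print(hand_in())"
```

```text
the job is handed in; nothing more can be done
None
```

I pressed the rosette, square boss and long bar home in that order, with readings of at most about 9 N. The tin, block, mallet and brush look unmoved, the arm finished clear of everything, and the job is handed in; `hand_in()` gave no verdict.

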